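Tong a seated spacer out of a deep heating-block slot

ROBOT

A 6-joint arm with a two-finger parallel gripper is mounted at the origin on the work surface. World frame = base frame: x ahead of the robot, y to its left, z up, the work surface at z = 0. Lengths are in m, angles in rad, forces in N, time in s.
With the tool pointing down it reaches from about 0.325 to 0.775 m from the base axis. Payload 5.5 kg.
Tool frame: the origin (TCP) lies at the very end of the fingers, on their centre line; the grasp point (between the pads) lies 19 mm behind it; z points along the fingers, y is the line along which they close (so a half turn about z gives the same grasp; the last joint's range is limited). The gripper opens to 88 mm and grips with 3 to 60 N. Pads are 20 mm wide; open, the fingers measure 115 mm over their backs; the gripper's body (75 mm by 178 mm) begins 61 mm behind the grasp point.
Start: joints at [-1.375, 0.091, 1.231, -0, 1.82, -0.057], TCP at [0.15, -0.581, 0.223] pointing down, gripper open.
Joint ranges: [-2.87, 2.87], [-0.86, 2.18], [0.17, 2.46], [-1.51, 4.65], [0.06, 2.69], [-2.65, 2.65]. Speed limits (rad/s): [2.57, 2.57, 3.01, 3.14, 3.14, 3.14].

INTERFACE

Orientations are given as a rotation vector (axis times angle).
In Python, from bench import status, cams, workorder gives the robot as it stands.
- The arm moves only by the tool jog_arm, never from a script. Its argument "motion" is a list of rows, each a list of 2 entries, a list of its own where there are three numbers: the shift along the tool's x, y, z in units of 30 mm (1.0 is 30 mm), then the turn, a rotation vector about the tool's x, y, z in units of 6 degrees (1.0 is 6 degrees). In form: [[[dx, dy, dz], [wx, wy, wz]], ...]. A call has 1 to 5 rows; each row is the pose to reach, as a shift and turn from the pose commanded when the call began, along the tool's axes at that moment; what a row does not reach only later rows make up. A row lasts 1/10 s, in which the tool goes at most 50 mm and 8.59 degrees, less where a joint would pass 70% of its speed; a pose out of reach is approached as far as the arm can. A call with a gripper value outside its range is refused whole. "claw" is the opening, from 0 (shut) to 1 (fully open), set as the call begins (left out, the last holds). The fingers move at their own pace and stop on an object; "force" is the grip in N (left out, the last holds). Time passes only in rows, so rows that repeat a pose let the fingers close. It gives the time, the measured TCP pose, the force, the opening and the grip force at its end, in the units of the state.
- status.read_state(): the state, without advancing time (a new reading comes with each control period).
- cams.snapshot(name): name is "scene" or "side" or "wrist"; returns the picture (384x512x3 uint8, blue, green, red); there is no depth.
- cams.camera_info(name): a dict with "K" (3x3 intrinsics, pixels), "k1" (the pictures are not rectified: a ray, as slopes to the right and down, at radius r is drawn at 1 + k1 r^2 times it, then the intrinsics apply), "world_from_camera" (4x4, takes a point from camera to world coordinates); the wrist camera has in their place "hand_eye" (4x4, takes a point from camera to tool coordinates, whose origin is the TCP and whose axes are the flange's). Camera axes: x right, y down, z forward; pixel columns grow to the right and rows downward; lengths in m; the calibration is good to about 2 mm. A picture is of the moment at which its call begins: read the wrist's pose just before it. camera_info takes no time and is no camera call.
- workorder.hand_in(): hands the job in; it is judged then, once.
The state is a dict: "time": time; "joint_pos": joint angles; "qd": joint speeds; "joint_efforts": joint torques, N m; "tool_pos": TCP position; "tcp_rot": TCP orientation; "ft_force": force on the tool from outside, world axes, zero at the start; "torque": the same for the moment, N m; "opening": finger opening in m; "grasp_force": force on a finger pad.
Only numpy, scipy, OpenCV 4.12 (cv2) and the standard library are available. Lean on these libraries where they do the work, as an engineer would, in place of code of your own. Each camera call takes 0.05 s, during which the arm holds its last target. There are 200 camera calls.

TASK

Take the sprung tongs from their stand and use them to grip the small steel spacer low down at the bottom of the one uncovered slot of the heating block, squeezing firmly enough to draw it out but gently enough not to mark it, and without pressing hard on the block. Lower the spacer into the open sample tin and let go of it only at the tin's floor, then put the tongs back upright in their stand and let go of them. Touch the spacer only with the tongs, and leave the slot covers, the closed tin, the loose lid and the place of the open tin undisturbed.

Things in the scene. Friction and masses are not known exactly. Their poses are not given: they have to be found in the camera images.
- tongs: Upright sprung tongs, steel legs, black head, 124 mm tall, 150 g. Origin midway between the two tips at tip level, z up. The legs, at +y and -y, slide straight along y (parallel, not pivoting), each up to 13 mm inward. Lower blades: 4 mm thick, 10 mm wide (x), up to 62 mm height; free, 34 mm apart inside, 42 mm over the outsides. They start standing in the stand, axes along its axes.
- tongs_grip (a point): Where to take the tongs, 88 mm above the tips, axes as the tongs. Flat upright finger plates, 64 to 124 mm height, 16 mm wide (x), 58 mm over their outsides (y) when free; blade gap = plate width minus 24 mm. At 60-64 mm height the legs step in 8 mm to the blades. The head between the plates, 22 mm along y, reaches 122 mm height.
- tongs_head (a point): Centre of the tongs' head, 114 mm above the tips; in it the springs, pushing each leg out with 5 N when free plus 0.8 N per mm of its travel. Plates at 50 mm: about 8 N, tongs safely held, blades 34 mm over the outsides. Plates at 40 mm: about 12 N, blades just meet the spacer; grip force beyond that presses on the spacer.
- stand: White plastic stand, fixed: base plate 70 x 90 mm, upright pocket 20 mm (x) by 54 mm (y) inside, walls 6 mm, rim at 52 mm height, pocket floor at 6 mm. Origin: centre of its underside. The tongs stand in it with their tips on the pocket floor.
- block: Aluminium heating block, fixed, 125 (x) x 78 (y) x 55 mm. Origin: centre of its underside. Three slots at x = -35, 0, +35 mm, y = 0, each 20 mm (x) by 40 mm (y), 45 mm deep: floor at 10 mm height. Two have covers; the spacer is in the third. Blades enter with the tongs' y along the slot's y, squeezed to under 40 mm over the outsides. More than 20 N of the tongs on the block is too hard.
- slot_floor (a point): Centre of the middle slot's floor, axes as the block (the other slots are alike). In each slot a fixed pad at -x and a spring plunger at +x, both 8 mm wide (y) and under 5 mm high, clamp the spacer in the middle with about 7 N, so that it takes some 6 to 17 N upward to draw it out. The blades pass beside them at +y and -y.
- plug: The steel spacer, 10 to 14 g: a low round button, 16 mm diameter for its lowest 3 mm, then a flat cone narrowing to 6 mm at its top, 6 mm high. Origin: centre of its underside, z up. Only the straight lowest 3 mm can be gripped (blades slip off the cone), so the tips must be within 1.5 mm of the floor. More than about 22 N from each blade marks it.
- tin: Open round aluminium sample tin, loose, 150 g, 72 mm outside diameter, 30 mm high, wall 3 mm, inner floor 4 mm up. Origin: centre of its underside. The spacer goes inside.
- cover1: Loose white plastic slot cover, plate 28 x 48 x 4 mm with a boss underneath, sitting on the block over a slot. Origin: centre of the plate's underside. Stays.
- cover2: A second slot cover like cover1. Stays.
- closed_tin: Closed aluminium tin, 62 mm diameter, 42 mm high, bystander. Origin: centre of its underside.
- tin_lid: Loose aluminium lid lying open side up, 62 mm diameter, 12 mm high, bystander. Origin: centre of its underside.

How it is judged:
On the way, in this order (a step that is already met when the one before it is completed fails the run):
1. the tongs are lifted out of their stand (z of tongs in the frame of stand above 0.055 m), for 0.1 s.
2. the spacer is drawn out above the block, held in the tongs (z of plug in the frame of block above 0.06 m and contact force between tongs and plug above 1 N), for 0.2 s.
3. the spacer is inside the open tin, on its floor (horizontal distance between plug and tin below 0.03 m and z of plug in the frame of tin below 0.015 m), for 0.2 s.
At the end, for the whole second after the job is handed in: Spacer at rest on the open tin's floor (within 30 mm of its axis, origin under 15 mm above the tin's underside); tongs released, at rest in the stand, origin within 12 mm of the stand's axis and under 12 mm above its underside, within 0.12 rad of upright (all of step 3 and linear speed of each of plug, tongs below 0.03 m/s and horizontal distance between tongs and stand below 0.012 m and z of tongs in the frame of stand below 0.012 m and angle between tongs's own z axis and vertical below 0.12 rad); the robot touches nothing.
It fails at once if the fingers touch the spacer (contact force between the fingers and plug above 0.3 N).
It fails at once if the tongs squeeze the spacer with more than 44 N over both blades (about 22 N each) (contact force between tongs and plug above 44 N).
It fails at once if the tongs or the robot press on the block with more than 20 N (contact force between any of tongs, the arm and block above 20 N).
It fails at once if the spacer is let go of over the tin, more than 20 mm above the tin's underside (horizontal distance between plug and tin below 0.032 m and z of plug in the frame of tin above 0.02 m and contact force between tongs and plug below 0.02 N).
It fails at once if the open tin is shoved more than 20 mm, or a cover, the closed tin or the loose lid more than 10 mm (distance of tin from where it was at the start of the episode above 0.02 m or distance of any of closed_tin, tin_lid, cover1, cover2 from where it was at the start of the episode above 0.01 m).
It also fails if it takes over 69 s, if anything falls off the work surface, if the arm or the gripper's body presses on something with over 40 N, if the wrist force passes 120 N, or if a joint passes its speed limit or range.

## Working session

There is one attempt and no reset: what is moved stays moved. The work goes in short steps, Python scripts to look and compute and a tool call to move; the robot and the scene stay as the last step left them, time stands still between calls to the robot, and variables do not carry over. Pictures are saved under pics/ and viewed, at most 10 in all, crops included, and the job is handed in when it is done.

Besides the shell and the picture viewer there is one more tool, called after "Emit:" by a JSON object that holds its "method" and its "body". jog_arm: Moves the arm, as the interface text tells. Its arguments: {"type":"object","properties":{"motion":{"type":"array","items":{"type":"array"}},"claw":{"type":"number"},"force":{"type":"number"}},"required":["motion"]}

```bash
mkdir -p pics; ls
python3 - <<'E'
from bench import status,cams
import cv2,numpy as np
print(status.read_state())
a=cams.snapshot("scene");b=cams.snapshot("side")
cv2.imwrite("pics/scene0.png",a);cv2.imwrite("pics/side0.png",b)
for n in("scene","side","wrist"):print(n,cams.camera_info(n))
E
```

```text
pics
{'time': 0.0, 'joint_pos': array([-1.37468881e+00,  9.18498366e-02,  1.23186446e+00, -8.68388765e-06,
        1.81980430e+00, -5.66655036e-02]), 'qd': array([-0.0004315 ,  0.00057684, -0.0004767 , -0.00045694, -0.00040239,
       -0.000331  ]), 'joint_efforts': array([-6.15932040e-04, -4.46461809e+01, -4.06436527e+01,  6.97539677e-02,
        2.94810254e-02, -1.70369099e-04]), 'tool_pos': array([ 0.15001171, -0.58063939,  0.22152439]), 'tcp_rot': array([-3.11462990e+00, -3.95753290e-01,  2.23808059e-04]), 'ft_force': array([-0.13331359,  0.00547981, -0.174871  ]), 'torque': array([ 0.02513329, -0.03838527,  0.01535625]), 'grasp_force': 0.0, 'opening': 0.0875759510441921}
scene {'K': array([[405.43801273,   0.        , 262.0573289 ],
       [  0.        , 405.43801273, 192.47538055],
       [  0.        ,   0.        ,   1.        ]]), 'k1': -0.13315118875206813, 'world_from_camera': array([[-0.1374499 ,  0.57509977, -0.80645383,  1.2290786 ],
       [ 0.99047036,  0.07263666, -0.11701443,  0.08233249],
       [-0.00871686, -0.81485224, -0.57960318,  0.5366933 ],
       [ 0.     
[... 357 characters left out ...]
-0.55416747,  0.43989427],
       [ 0.02415289, -0.80462485, -0.59329208,  0.59005597],
       [ 0.        ,  0.        ,  0.        ,  1.        ]])}
wrist {'K': array([[268.48070461,   0.        , 252.8794687 ],
       [  0.        , 268.48070461, 190.82542004],
       [  0.        ,   0.        ,   1.        ]]), 'k1': 0.0004017492575366917, 'hand_eye': array([[-1.04910107e-04, -9.70766301e-01, -2.40026621e-01,
         6.46631956e-02],
       [ 9.99999856e-01, -2.28229653e-04,  4.85977609e-04,
         7.41514649e-04],
       [-5.26551878e-04, -2.40026535e-01,  9.70766185e-01,
        -1.62413967e-01],
       [ 0.00000000e+00,  0.00000000e+00,  0.00000000e+00,
         1.00000000e+00]])}
```

View pics/scene0.png

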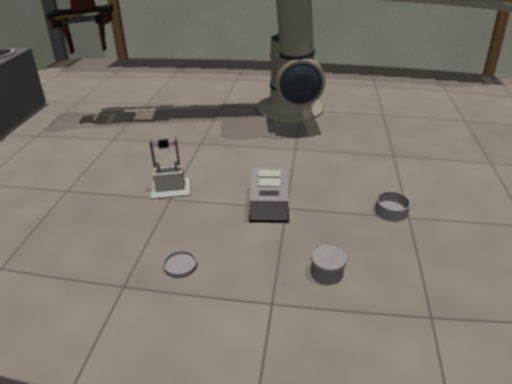

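View pics/side0.png

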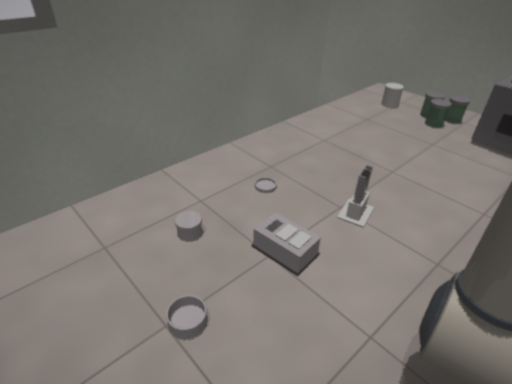

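Scene: tongs in the stand at about (168,170), block (270,195) with its open slot at about (269,193) (end nearest the camera), open tin (392,206), closed tin (327,264) and lid (180,264). The side view agrees: stand (356,212), block (286,242) with the slot at (274,226), tin (187,317).

```bash
cat > h.py <<'E'
from bench import status,cams
import cv2,numpy as np
from scipy.spatial.transform import Rotation as R
def cam(n,st=None):
    c=cams.camera_info(n)
    if n=="wrist":
        T=np.eye(4);T[:3,:3]=R.from_rotvec(st['tcp_rot']).as_matrix();T[:3,3]=st['tool_pos']
        W=T@c['hand_eye']
    else: W=c['world_from_camera']
    return c['K'],c['k1'],W
def ray(C,uv):
    K,k1,W=C
    p=(np.array(uv,float)-K[:2,2])/[K[0,0],K[1,1]]
    q=p.copy()
    for _ in range(20): q=p/(1+k1*(q@q))
    d=W[:3,:3]@np.array([*q,1]);return W[:3,3],d
def onplane(C,uv,z):
    o,d=ray(C,uv);return o+d*(z-o[2])/d[2]
def proj(C,P):
    K,k1,W=C
    p=np.linalg.inv(W)@np.array([*P,1]);q=p[:2]/p[2];q=q*(1+k1*q@q)
    return q*[K[0,0],K[1,1]]+K[:2,2]
def look(name):
    st=status.read_state();im=cams.snapshot("wrist");cv2.imwrite(f"pics/{name}.png",im)
    np.savez(f"pics/{name}.npz",r=st['tcp_rot'],p=st['tool_pos'])
    return im,cam("wrist",st)
def load(name):
    z=np.load(f"pics/{name}.npz");return cv2.imread(f"pics/{name}.png"),cam("wrist",dict(tcp_rot=z['r'],tool_pos=z['p']))
E
python3 - <<'E'
from h import *
S=cam("scene");D=cam("side")
for n,u,v,z in[("stand",(170,188),(356,212),.0),("tonghead",(164,143),(367,171),.12),("slot",(269,193),(274,226),.055),("tin",(392,199),(187,307),.03),("closed",(328,257),(189,219),.042),("lid",(180,264),(265,185),.012)]:
    print(n,onplane(S,u,z).round(3),onplane(D,v,z).round(3))
E
```

```text
stand [ 0.491 -0.243  0.   ] [ 0.494 -0.245  0.   ]
tonghead [ 0.492 -0.239  0.12 ] [ 0.498 -0.258  0.12 ]
slot [ 0.559 -0.001  0.055] [ 0.554 -0.001  0.055]
tin [0.513 0.258 0.03 ] [0.522 0.253 0.03 ]
closed [0.717 0.122 0.042] [0.711 0.121 0.042]
lid [ 0.739 -0.14   0.012] [ 0.724 -0.137  0.012]
```

Emit:
{"method": "jog_arm", "body": {"motion": [[[7.2, -3.8, -1.3], [0, 0, 2.4]], [[7.2, -3.8, -1.3], [0, 0, 2.4]], [[7.2, -3.8, -1.3], [0, 0, 2.4]], [[7.2, -3.8, -1.3], [0, 0, 2.4]], [[7.2, -3.8, -1.3], [0, 0, 2.4]]], "claw": 1}}

```text
time: 0.6
tool_pos: [0.3318, -0.4148, 0.2616]
tcp_rot: [-3.141, -0.002, 0.0]
ft_force: [1.3, -0.8, 0.6]
opening: 0.088
grasp_force: 0.0
```

Emit:
{"method": "jog_arm", "body": {"motion": [[[6.3, -5.7, -1.3], [0, 0, 0]], [[6.3, -5.7, -1.3], [0, 0, 0]], [[6.3, -5.7, -1.3], [0, 0, 0]], [[6.3, -5.7, -1.3], [0, 0, 0]], [[6.3, -5.7, -1.3], [0, 0, 0]]]}}

```text
time: 1.1
tool_pos: [0.5148, -0.2488, 0.2994]
tcp_rot: [-3.141, -0.002, 0.001]
ft_force: [0.2, 0.7, -0.7]
opening: 0.0878
grasp_force: 0.0
```

Emit:
{"method": "jog_arm", "body": {"motion": [[[0, 0, 0], [0, 0, 0]], [[0, 0, 0], [0, 0, 0]]]}}

```text
time: 1.3
tool_pos: [0.5142, -0.2497, 0.2988]
tcp_rot: [-3.141, -0.006, 0.002]
ft_force: [0.1, -0.3, 0.1]
opening: 0.0877
grasp_force: 0.0
```

Run:
```python
from h import *
im,C=look("w1");st=status.read_state()
print(st['tool_pos'],st['tcp_rot'],st['time'],st['ft_force'])
for P in[(.492,-.244,0),(.492,-.244,.13)]:print(proj(C,P))
cv2.imwrite("pics/w1c.png",cv2.resize(im,None,fx=1.5,fy=1.5,interpolation=cv2.INTER_CUBIC))
```

```text
[ 0.51343097 -0.25062067  0.29881089] [-3.14151385e+00 -3.00632777e-03  2.06655712e-03] 1.35 [-0.43809828  0.13694561  0.4170774 ]
[249.01270813 175.59461581]
[247.59915471 194.57247812]
```

View pics/w1c.png

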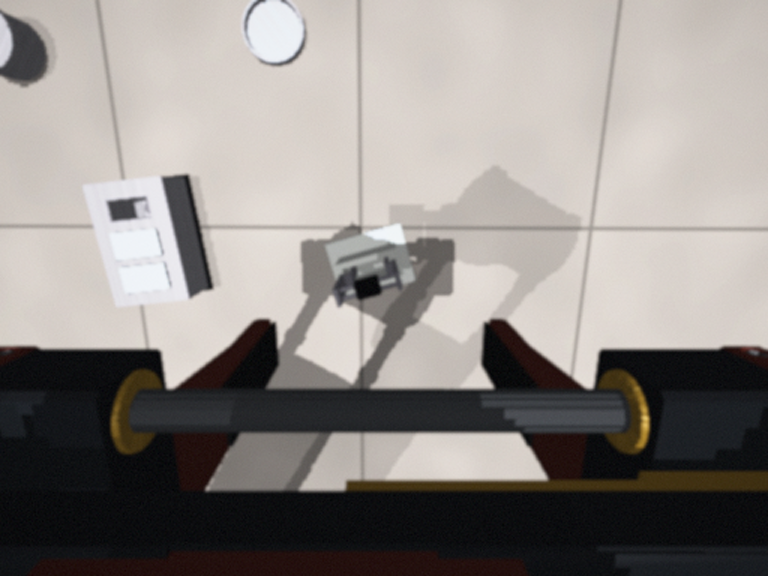

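Wrist view (1.5x): stand and tongs at about (370,265), turned roughly 15°; block (150,240) with the open slot at (128,208), turned about 5–10°. I'll zoom in on both.

Run:
```python
from h import *
im,C=load("w1")
a=cv2.resize(im[140:210,195:295],None,fx=7,fy=7,interpolation=cv2.INTER_CUBIC)[:300*2]
a=cv2.resize(im[145:208,200:300],(500,315),interpolation=cv2.INTER_CUBIC)
b=cv2.resize(im[110:210,45:155],(550,500),interpolation=cv2.INTER_CUBIC)
o=np.zeros((595,790,3),np.uint8)
a=cv2.resize(im[145:208,200:300],(790,498)[:2],interpolation=cv2.INTER_CUBIC)
cv2.imwrite("pics/w1z.png",a);cv2.imwrite("pics/w1b.png",b)
```

```text
(no output)
```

View pics/w1z.png

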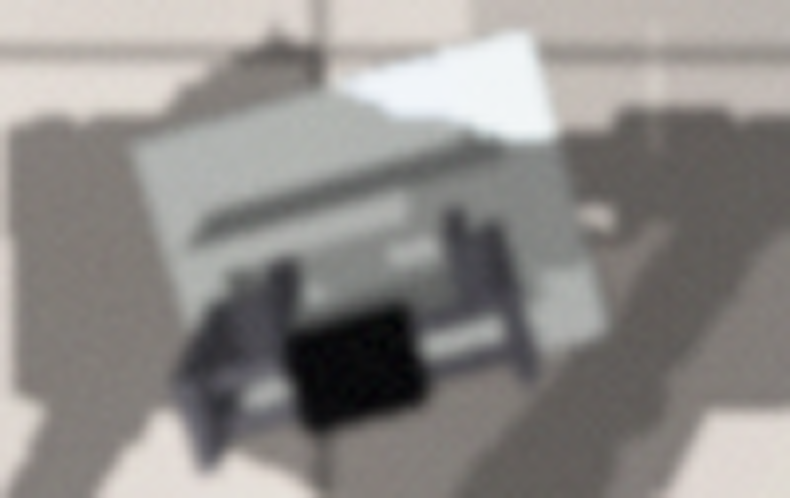

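View pics/w1b.png

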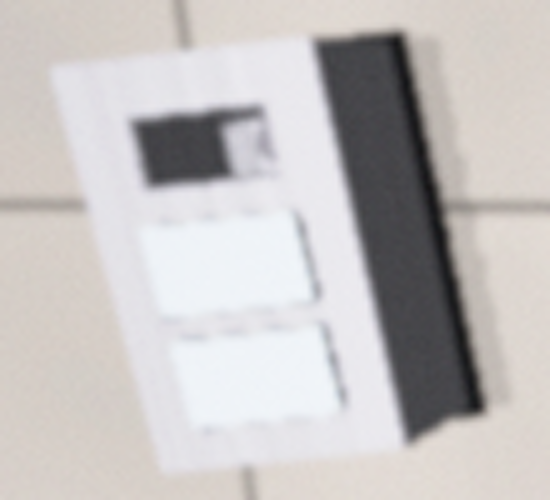

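Zoomed: stand base-plate corners at (130,148), (530,30) and (608,330), black head at (357,367). Block top corners at (52,65), (315,38), (408,442) and (165,472); open slot's left corners at (130,118) and (148,185).

Run:
```python
from h import *
im,C=load("w1")
f=lambda u,z:onplane(C,(200+u[0]/7.9,145+u[1]/7.905),z)[:2]
g=lambda u,z:onplane(C,(45+u[0]/5,110+u[1]/5),z)[:2]
ang=lambda a,b:np.degrees(np.arctan2(*(b-a)[::-1]))
for z in(0.006,):
    A,B,D=[f(u,z) for u in((130,148),(530,30),(608,330))]
    print("stand ctr",(A+D)/2,np.linalg.norm(A-B),np.linalg.norm(B-D),ang(B,A)-90,ang(D,B))
print("head",f((357,367),.128),f((357,367),.12),"axis",ang(f((425,395),.128),f((310,430),.128))-90)
Q=[g(u,.055) for u in((52,65),(315,38),(408,442),(165,472))]
print(np.mean(Q,0),[np.linalg.norm(Q[i]-Q[i-1]) for i in range(4)],ang(Q[3],Q[0]),ang(Q[2],Q[1]),ang(Q[1],Q[0])-90,ang(Q[2],Q[3])-90)
S=[g(u,.055) for u in((130,118),(265,105),(148,185),(280,172))];print("slot",np.mean(S,0))
c=np.mean(Q,0);x=(Q[0]-Q[3]+Q[1]-Q[2]);x/=np.linalg.norm(x);print("slot pred",c+.035*x)
```

```text
stand ctr [ 0.49354124 -0.24066386] 0.08957310034795087 0.06792943208787466 16.571509004977145 15.595491239922923
head [ 0.49562269 -0.24088399] [ 0.49361449 -0.24065619] axis 17.68213569137008
[ 0.52196166 -0.00685971] [np.float64(0.1252667630791703), np.float64(0.0784573683533895), np.float64(0.1230754466805647), np.float64(0.07840198520201845)] 6.4253139430986925 6.3962285641134295 5.810418817546619 7.411459632189306
slot [ 0.55672508 -0.00257663]
slot pred [ 0.55674279 -0.00295168]
```

Emit:
{"method": "jog_arm", "body": {"motion": [[[-0.67, -0.33, 1.6], [0, 0, -1.35]], [[-0.67, -0.33, 3.0], [0, 0, -2.68]], [[-0.67, -0.33, 3.0], [0, 0, -2.68]], [[-0.67, -0.33, 3.0], [0, 0, -2.68]], [[-0.67, -0.33, 3.0], [0, 0, -2.68]]]}}

```text
time: 1.85
tool_pos: [0.4943, -0.2421, 0.2134]
tcp_rot: [3.108, 0.435, 0.007]
ft_force: [-0.1, -0.0, 0.2]
opening: 0.0876
grasp_force: 0.0
```

Run:
```python
from h import *
im,C=look("w2");st=status.read_state()
print(st['tool_pos'],st['tcp_rot'],st['time'],st['ft_force'])
print(proj(C,(.4935,-.2407,.128)))
cv2.imwrite("pics/w2c.png",cv2.resize(im[90:330,120:400],(798,684)[:2])[:600])
```

```text
[ 0.4946869  -0.24196753  0.21371375] [3.10719889 0.43626263 0.00790076] 1.9 [ 0.26972865 -0.23100814 -0.19987514]
[250.01108276 195.03367357]
```

View pics/w2c.png

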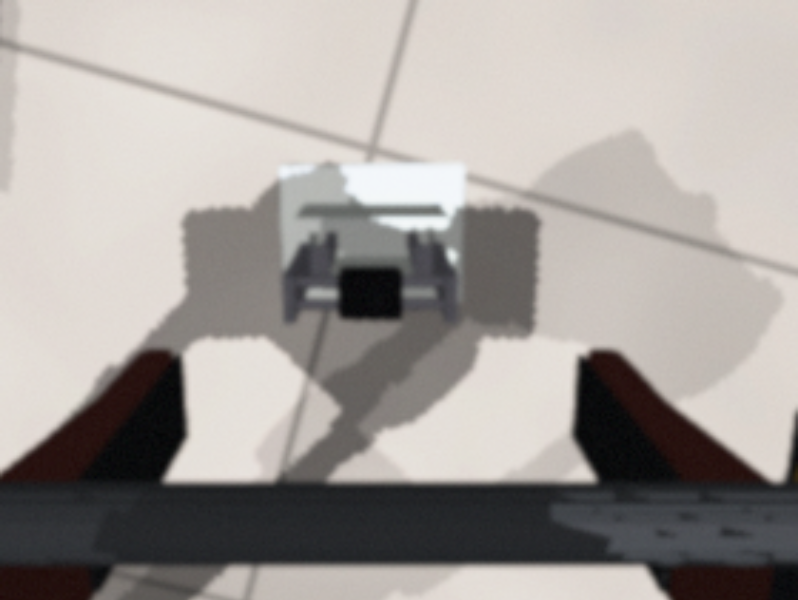

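Tongs centred between the fingers at about (371,297) in this crop, within a pixel of the predicted place. Descending.

Emit:
{"method": "jog_arm", "body": {"motion": [[[-0.03, -0.05, 1.3], [0, 0, -0.08]], [[-0.03, -0.05, 2.6], [0, 0, -0.08]], [[-0.03, -0.05, 3.6], [0, 0, -0.08]], [[-0.03, -0.05, 4.3], [0, 0, -0.08]], [[-0.03, -0.05, 4.62], [0, 0, -0.08]]]}}

```text
time: 2.4
tool_pos: [0.4929, -0.2399, 0.0711]
tcp_rot: [3.108, 0.452, 0.001]
ft_force: [0.5, -0.7, -0.3]
opening: 0.0878
grasp_force: 0.0
```

Emit:
{"method": "jog_arm", "body": {"motion": [[[0, 0, 0], [0, 0, 0]], [[0, 0, 0], [0, 0, 0]], [[0, 0, 0], [0, 0, 0]]]}}

```text
time: 2.7
tool_pos: [0.4935, -0.2401, 0.0733]
tcp_rot: [3.106, 0.454, 0.005]
ft_force: [-0.6, -0.3, -0.2]
opening: 0.0879
grasp_force: 0.0
```

Emit:
{"method": "jog_arm", "body": {"motion": [[[0, 0, 0], [0, 0, 0]], [[0, 0, 0], [0, 0, 0]], [[0, 0, 0], [0, 0, 0]], [[0, 0, 0], [0, 0, 0]], [[0, 0, 0], [0, 0, 0]]], "claw": 0.568, "force": 20}}

```text
time: 3.2
tool_pos: [0.4923, -0.2392, 0.071]
tcp_rot: [-3.108, -0.455, -0.0]
ft_force: [0.6, 1.1, 0.5]
opening: 0.0518
grasp_force: 8.5
```

Emit:
{"method": "jog_arm", "body": {"motion": [[[0, 0, 0], [0, 0, 0]], [[0, 0, 0], [0, 0, 0]], [[0, 0, 0], [0, 0, 0]], [[0, 0, 0], [0, 0, 0]], [[0, 0, 0], [0, 0, 0]]]}}

```text
time: 3.7
tool_pos: [0.4923, -0.2393, 0.0709]
tcp_rot: [-3.108, -0.455, -0.0]
ft_force: [-0.6, 1.9, 2.2]
opening: 0.0499
grasp_force: 9.2
```

Emit:
{"method": "jog_arm", "body": {"motion": [[[0, 0, -0.4], [0, 0, 0]], [[0, 0, -1.1], [0, 0, 0]], [[0, 0, -2.0], [0, 0, 0]], [[0, 0, -2.8], [0, 0, 0]], [[0, 0, -3.2], [0, 0, 0]]]}}

```text
time: 4.2
tool_pos: [0.493, -0.2401, 0.1699]
tcp_rot: [3.106, 0.454, 0.004]
ft_force: [-0.0, 0.2, -1.3]
opening: 0.05
grasp_force: 8.3
```

Emit:
{"method": "jog_arm", "body": {"motion": [[[0, 0, 0], [0, 0, 0]], [[0, 0, 0], [0, 0, 0]], [[0, 0, 0], [0, 0, 0]]]}}

```text
time: 4.5
tool_pos: [0.4917, -0.2391, 0.1649]
tcp_rot: [-3.107, -0.454, 0.004]
ft_force: [-0.0, 0.2, -2.5]
opening: 0.05
grasp_force: 8.3
```

Run:
```python
from h import *
st=status.read_state()
print(st)
```

```text
{'time': 4.5, 'joint_pos': array([-5.14842303e-01, -5.35089955e-02,  1.47898213e+00, -1.07679452e-04,
        1.71907108e+00,  7.65527405e-01]), 'qd': array([ 6.42585907e-04,  2.84708462e-03,  1.05403562e-03,  1.40838446e-03,
        2.65792038e-03, -4.33031287e-05]), 'joint_efforts': array([-9.67474516e-04, -3.99736011e+01, -4.23271966e+01,  6.21666899e-02,
       -4.11910680e-02,  2.24173700e-04]), 'tool_pos': array([ 0.4916723 , -0.23913436,  0.16492327]), 'tcp_rot': array([-3.10682146, -0.45432494,  0.00376302]), 'ft_force': array([-3.24030714e-04,  1.69698685e-01, -2.54708620e+00]), 'torque': array([ 0.00064961, -0.01171251, -0.00648198]), 'grasp_force': 8.294812738895416, 'opening': 0.04996049181538874}
```

Emit:
{"method": "jog_arm", "body": {"motion": [[[0.8, -1.3, 0], [0, 0, 0.5]], [[1.7, -2.8, 0], [0, 0, 1.0]], [[2.7, -4.3, 0], [0, 0, 1.7]], [[3.6, -5.8, 0], [0, 0, 1.7]], [[4.33, -6.93, 0], [0, 0, 1.7]]]}}

```text
time: 5.0
tool_pos: [0.5568, -0.0011, 0.1653]
tcp_rot: [-3.136, -0.176, 0.003]
ft_force: [0.7, 0.2, -2.1]
opening: 0.0497
grasp_force: 8.1
```

Emit:
{"method": "jog_arm", "body": {"motion": [[[0, 0, 0], [0, 0, 0]], [[0, 0, 0], [0, 0, 0]], [[0, 0, 0], [0, 0, 0]]]}}

```text
time: 5.3
tool_pos: [0.5567, -0.004, 0.1659]
tcp_rot: [3.136, 0.175, -0.003]
ft_force: [-0.4, 0.3, -1.4]
opening: 0.0501
grasp_force: 8.1
```

Run:
```python
from h import *
im,C=look("w3");st=status.read_state()
print(st['tool_pos'],st['tcp_rot'],st['time'],st['ft_force'])
print(proj(C,(.5567,-.0029,.055)))
cv2.imwrite("pics/w3c.png",cv2.resize(im[100:290,130:380],(790,600),interpolation=cv2.INTER_CUBIC))
```

```text
[ 0.55681698 -0.004387    0.16620842] [ 3.13640647e+00  1.73927884e-01 -1.75365819e-03] 5.35 [ 0.41835875  0.24800138 -1.87489459]
[250.88689584 187.95725416]
```

View pics/w3c.png

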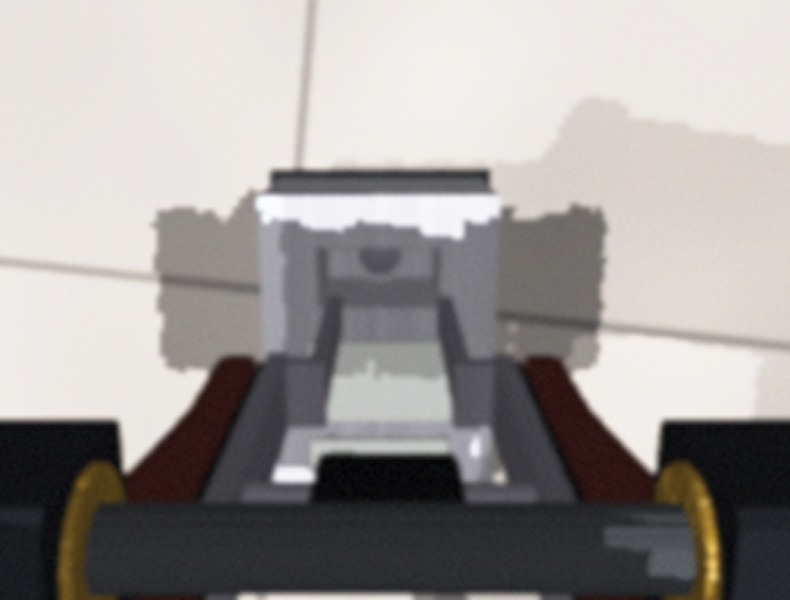

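The crop shows the open slot spanning about columns 318–440 at rows 248–300, with the two blade tips just in front of it at (330,300) and (447,300); nearly centred. I'll check the offset with grey profiles.

Run:
```python
from h import *
im,C=load("w3")
g=cv2.cvtColor(im,cv2.COLOR_BGR2GRAY)
print("cols",list(range(224,280,2)))
for r in range(172,216,2):print(r,*g[r,224:280:1])
for P in[(.5567,-.0029,.055),(.5567+.01,-.0029,.055),(.5567,-.0029,.01)]:print(proj(C,P))
for dy in(-17,-13,13,17):
  for z in(.1,):
    a=np.radians(6.35);print(dy,proj(C,np.array([.5568,-.0044,z])+np.array([.005*np.cos(a)+dy/1e3*-np.sin(a),dy/1e3*np.cos(a)+.005*np.sin(a),0])))
```

```text
cols [224, 226, 228, 230, 232, 234, 236, 238, 240, 242, 244, 246, 248, 250, 252, 254, 256, 258, 260, 262, 264, 266, 268, 270, 272, 274, 276, 278]
172 125 134 147 159 179 196 199 199 200 199 199 199 209 215 195 166 149 145 132 125 123 120 120 122 124 127 128 130 126 129 137 147 146 144 147 146 145 149 177 224 243 246 246 244 243 244 245 244 244 245 246 241 209 151 127 126
174 120 122 122 122 126 123 122 121 123 123 124 124 128 134 133 128 123 122 124 124 122 124 121 122 121 124 125 126 122 125 123 124 120 121 121 119 121 120 129 157 188 205 208 206 203 203 206 206 213 231 239 235 198 147 125 128
176 119 121 123 124 125 122 119 122 120 122 122 121 122 125 125 124 123 124 123 125 121 122 120 120 123 124 126 125 123 123 123 122 122 121 121 121 122 121 124 126 127 127 126 126 123 124 123 126 129 140 151 148 138 128 128 126
178 122 120 120 123 121 116 109 102 105 109 116 115 121 120 121 119 117 119 116 115 108 102 103 104 106 108 107 109 108 104 104 107 111 114 120 117 118 123 120 124 122 122 116 108 109 114 120 125 124 126 126 126 124 126 126 127
180 119 121 122 123 121 113 99 88 87 99 11
[... 3204 characters left out ...]
54 152 153 153 153 153 153 154 143 116 80 65 64 68 66 67 74 94 112 124
212 106 105 107 112 102 79 68 65 67 65 63 71 100 135 152 155 153 155 155 155 156 152 157 155 154 152 155 156 153 154 156 154 157 154 155 154 155 153 155 155 154 152 155 156 146 126 94 68 63 64 66 66 68 78 100 114
214 76 77 76 75 73 72 71 72 71 66 64 81 118 145 154 153 154 154 152 153 156 160 169 176 169 158 151 155 154 156 155 153 153 155 154 154 156 154 154 155 155 153 156 155 151 140 109 77 63 62 66 68 70 71 75 78
[250.88689584 187.95725416]
[251.94333265 178.63215222]
[251.12600623 179.34347646]
-17 [271.60547205 194.35140542]
-13 [267.05408992 194.34911171]
13 [237.46669628 194.33422065]
17 [232.91423139 194.33193248]
```

Emit:
{"method": "jog_arm", "body": {"motion": [[[0.02, -0.12, 0.3], [0, 0, 0]], [[0.02, -0.12, 0.8], [0, 0, 0]], [[0.02, -0.12, 1.2], [0, 0, 0]], [[0.02, -0.12, 1.2], [0, 0, 0]], [[0.02, -0.12, 1.2], [0, 0, 0]]]}}

```text
time: 5.85
tool_pos: [0.5569, 0.0004, 0.1299]
tcp_rot: [-3.137, -0.176, 0.003]
ft_force: [0.8, 0.5, -1.3]
opening: 0.0499
grasp_force: 8.1
```

Run:
```python
from h import *
im,C=look("w4");st=status.read_state()
print(st['tool_pos'],st['tcp_rot'],st['time'],st['ft_force'])
cv2.imwrite("pics/w4c.png",cv2.resize(im[150:250,190:310],(720,600),interpolation=cv2.INTER_CUBIC))
```

```text
[5.57372417e-01 5.03002480e-04 1.30803323e-01] [-3.13660528e+00 -1.76255658e-01  1.98898005e-04] 5.9 [-0.33317252 -0.3012616  -1.56811167]
```

View pics/w4c.png

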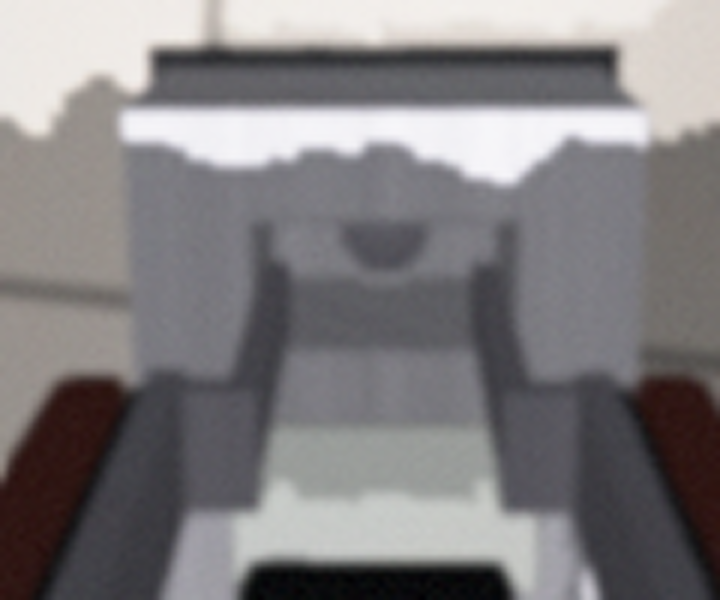

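Slot columns 255–517, spacer centred at column 384, blades centred at about 384: aligned. Descending into the slot.

Emit:
{"method": "jog_arm", "body": {"motion": [[[0, 0, 0.3], [0, 0, 0]], [[0, 0, 0.7], [0, 0, 0]], [[0, 0, 1.1], [0, 0, 0]], [[0, 0, 1.4], [0, 0, 0]], [[0, 0, 1.6], [0, 0, 0]]]}}

```text
time: 6.4
tool_pos: [0.5567, 0.0007, 0.081]
tcp_rot: [-3.136, -0.177, 0.003]
ft_force: [-0.2, -0.7, -1.1]
opening: 0.0503
grasp_force: 8.1
```

Emit:
{"method": "jog_arm", "body": {"motion": [[[0, 0, 0], [0, 0, 0]], [[0, 0, 0], [0, 0, 0]], [[0, 0, 0], [0, 0, 0]]]}}

```text
time: 6.7
tool_pos: [0.5578, 0.0006, 0.0835]
tcp_rot: [3.136, 0.177, 0.002]
ft_force: [0.2, 0.6, -0.8]
opening: 0.0498
grasp_force: 8.1
```

Emit:
{"method": "jog_arm", "body": {"motion": [[[0, 0, 0.03], [0, 0, 0]], [[0, 0, 0.06], [0, 0, 0]], [[0, 0, 0.1], [0, 0, 0]], [[0, 0, 0.1], [0, 0, 0]]]}}

```text
time: 7.1
tool_pos: [0.5573, 0.0006, 0.0797]
tcp_rot: [-3.137, -0.177, 0.0]
ft_force: [-0.1, -0.0, -0.4]
opening: 0.0499
grasp_force: 8.1
```

Emit:
{"method": "jog_arm", "body": {"motion": [[[0, 0, 0.03], [0, 0, 0]], [[0, 0, 0.03], [0, 0, 0]], [[0, 0, 0.03], [0, 0, 0]]]}}

```text
time: 7.4
tool_pos: [0.5574, 0.0006, 0.0789]
tcp_rot: [-3.137, -0.177, 0.0]
ft_force: [-0.9, 0.1, -1.4]
opening: 0.05
grasp_force: 8.1
```

Emit:
{"method": "jog_arm", "body": {"motion": [[[0, 0, 0.03], [0, 0, 0]], [[0, 0, 0.03], [0, 0, 0]], [[0, 0, 0.03], [0, 0, 0]]]}}

```text
time: 7.7
tool_pos: [0.5574, 0.0006, 0.078]
tcp_rot: [-3.137, -0.177, 0.0]
ft_force: [0.8, 0.7, -2.0]
opening: 0.0504
grasp_force: 8.1
```

Still no contact; keep creeping.

Emit:
{"method": "jog_arm", "body": {"motion": [[[0, 0, 0.03], [0, 0, 0]], [[0, 0, 0.03], [0, 0, 0]], [[0, 0, 0.03], [0, 0, 0]]]}}

```text
time: 8.0
tool_pos: [0.5574, 0.0006, 0.0771]
tcp_rot: [-3.137, -0.177, 0.0]
ft_force: [0.7, 1.0, -2.0]
opening: 0.0497
grasp_force: 8.1
```

Emit:
{"method": "jog_arm", "body": {"motion": [[[0, 0, 0.02], [0, 0, 0]], [[0, 0, 0.02], [0, 0, 0]], [[0, 0, 0.02], [0, 0, 0]]]}}

```text
time: 8.3
tool_pos: [0.5574, 0.0006, 0.0765]
tcp_rot: [-3.137, -0.177, -0.0]
ft_force: [0.1, 0.5, -1.4]
opening: 0.05
grasp_force: 8.1
```

Emit:
{"method": "jog_arm", "body": {"motion": [[[0, 0, 0.02], [0, 0, 0]], [[0, 0, 0.02], [0, 0, 0]], [[0, 0, 0.02], [0, 0, 0]]]}}

```text
time: 8.6
tool_pos: [0.5574, 0.0006, 0.0759]
tcp_rot: [-3.137, -0.177, 0.0]
ft_force: [0.5, -0.2, -1.7]
opening: 0.0501
grasp_force: 8.1
```

Emit:
{"method": "jog_arm", "body": {"motion": [[[0, 0, 0.02], [0, 0, 0]], [[0, 0, 0.02], [0, 0, 0]], [[0, 0, 0.02], [0, 0, 0]]]}}

```text
time: 8.9
tool_pos: [0.5574, 0.0006, 0.0753]
tcp_rot: [-3.137, -0.177, 0.0]
ft_force: [-0.1, -0.1, -1.1]
opening: 0.05
grasp_force: 8.1
```

Emit:
{"method": "jog_arm", "body": {"motion": [[[0, 0, 0.02], [0, 0, 0]], [[0, 0, 0.02], [0, 0, 0]], [[0, 0, 0.02], [0, 0, 0]]]}}

```text
time: 9.2
tool_pos: [0.5575, 0.0006, 0.075]
tcp_rot: [3.137, 0.177, 0.001]
ft_force: [0.3, 0.7, 0.3]
opening: 0.0502
grasp_force: 8.1
```

Contact just felt, at the predicted height. Closing in stages.

Emit:
{"method": "jog_arm", "body": {"motion": [[[0, 0, 0], [0, 0, 0]], [[0, 0, 0], [0, 0, 0]], [[0, 0, 0], [0, 0, 0]], [[0, 0, 0], [0, 0, 0]], [[0, 0, 0], [0, 0, 0]]], "claw": 0.46, "force": 18}}

```text
time: 9.7
tool_pos: [0.5576, 0.0006, 0.075]
tcp_rot: [3.136, 0.177, 0.001]
ft_force: [-0.1, 0.6, 1.6]
opening: 0.0411
grasp_force: 13.5
```

Emit:
{"method": "jog_arm", "body": {"motion": [[[0, 0, 0], [0, 0, 0]], [[0, 0, 0], [0, 0, 0]], [[0, 0, 0], [0, 0, 0]], [[0, 0, 0], [0, 0, 0]], [[0, 0, 0], [0, 0, 0]]], "claw": 0.4, "force": 20}}

```text
time: 10.2
tool_pos: [0.5576, 0.0001, 0.075]
tcp_rot: [3.136, 0.176, 0.001]
ft_force: [0.8, -4.0, 1.3]
opening: 0.0383
grasp_force: 20.0
```

Emit:
{"method": "jog_arm", "body": {"motion": [[[0, 0, 0], [0, 0, 0]], [[0, 0, 0], [0, 0, 0]], [[0, 0, 0], [0, 0, 0]], [[0, 0, 0], [0, 0, 0]], [[0, 0, 0], [0, 0, 0]]], "force": 28}}

```text
time: 10.7
tool_pos: [0.5576, 0.0003, 0.075]
tcp_rot: [3.136, 0.176, 0.001]
ft_force: [1.1, -5.0, 2.3]
opening: 0.0376
grasp_force: 28.0
```

Emit:
{"method": "jog_arm", "body": {"motion": [[[0, 0, -0.02], [0, 0, 0]], [[0, 0, -0.04], [0, 0, 0]], [[0, 0, -0.06], [0, 0, 0]]]}}

```text
time: 11.0
tool_pos: [0.5574, 0.0002, 0.0752]
tcp_rot: [3.136, 0.176, -0.001]
ft_force: [4.6, -5.2, -5.6]
opening: 0.0378
grasp_force: 28.0
```

Emit:
{"method": "jog_arm", "body": {"motion": [[[0, 0, -0.03], [0, 0, 0]], [[0, 0, -0.06], [0, 0, 0]], [[0, 0, -0.06], [0, 0, 0]]]}}

```text
time: 11.3
tool_pos: [0.5572, 0.0008, 0.0765]
tcp_rot: [-3.136, -0.177, 0.002]
ft_force: [4.0, -3.4, -5.1]
opening: 0.0376
grasp_force: 28.0
```

Emit:
{"method": "jog_arm", "body": {"motion": [[[0, 0, -0.03], [0, 0, 0]], [[0, 0, -0.06], [0, 0, 0]], [[0, 0, -0.09], [0, 0, 0]]]}}

```text
time: 11.6
tool_pos: [0.5567, 0.0017, 0.0796]
tcp_rot: [-3.134, -0.177, 0.004]
ft_force: [-0.2, -0.7, -1.3]
opening: 0.0381
grasp_force: 28.0
```

Emit:
{"method": "jog_arm", "body": {"motion": [[[0, 0, -0.04], [0, 0, 0]], [[0, 0, -0.08], [0, 0, 0]], [[0, 0, -0.12], [0, 0, 0]]]}}

```text
time: 11.9
tool_pos: [0.5571, 0.0011, 0.0847]
tcp_rot: [-3.136, -0.177, 0.001]
ft_force: [0.7, 0.2, -1.1]
opening: 0.0375
grasp_force: 28.0
```

Opening stays at 37.5 mm, so the spacer is held (empty it would close to 35.2). Lifting out.

Emit:
{"method": "jog_arm", "body": {"motion": [[[0, 0, -0.3], [0, 0, 0]], [[0, 0, -0.9], [0, 0, 0]], [[0, 0, -1.6], [0, 0, 0]], [[0, 0, -2.3], [0, 0, 0]], [[0, 0, -2.8], [0, 0, 0]]]}}

```text
time: 12.4
tool_pos: [0.5578, 0.0007, 0.1712]
tcp_rot: [3.137, 0.177, 0.004]
ft_force: [0.3, 1.6, -2.3]
opening: 0.0372
grasp_force: 28.0
```

Emit:
{"method": "jog_arm", "body": {"motion": [[[0, 0, 0], [0, 0, 0]], [[0, 0, 0], [0, 0, 0]], [[0, 0, 0], [0, 0, 0]], [[0, 0, 0], [0, 0, 0]]]}}

```text
time: 12.8
tool_pos: [0.5568, 0.0007, 0.1671]
tcp_rot: [-3.136, -0.177, 0.004]
ft_force: [-1.0, 0.1, -1.4]
opening: 0.0374
grasp_force: 28.0
```

Run:
```python
from h import *
im,C=look("w5");st=status.read_state()
print(st['tool_pos'],st['tcp_rot'],st['time'],st['ft_force'],st['opening'])
T=proj(C,(st['tool_pos'][0],st['tool_pos'][1],st['tool_pos'][2]-.065));print("tips",T)
t=cams.snapshot("scene");cv2.imwrite("pics/scene5.png",t)
s=cams.snapshot("side");cv2.imwrite("pics/side5.png",s)
a=cv2.resize(im[130:230,190:310],(480,400),interpolation=cv2.INTER_CUBIC)
b=cv2.resize(t[172:232,362:422],(300,300),interpolation=cv2.INTER_CUBIC)
c=cv2.resize(s[280:355,150:225],(300,300),interpolation=cv2.INTER_CUBIC)
o=np.zeros((600,790,3),np.uint8);o[:400,:480]=a;o[:300,485:785]=b;o[300:600,485:785]=c
cv2.imwrite("pics/m5.png",o)
```

```text
[0.55692471 0.0006572  0.16734403] [-3.1363377  -0.17652542  0.0033263 ] 12.85 [ 0.63989729 -0.79524408 -1.10355794] 0.03732388277670898
tips [251.89187814 200.04614732]
```

View pics/m5.png

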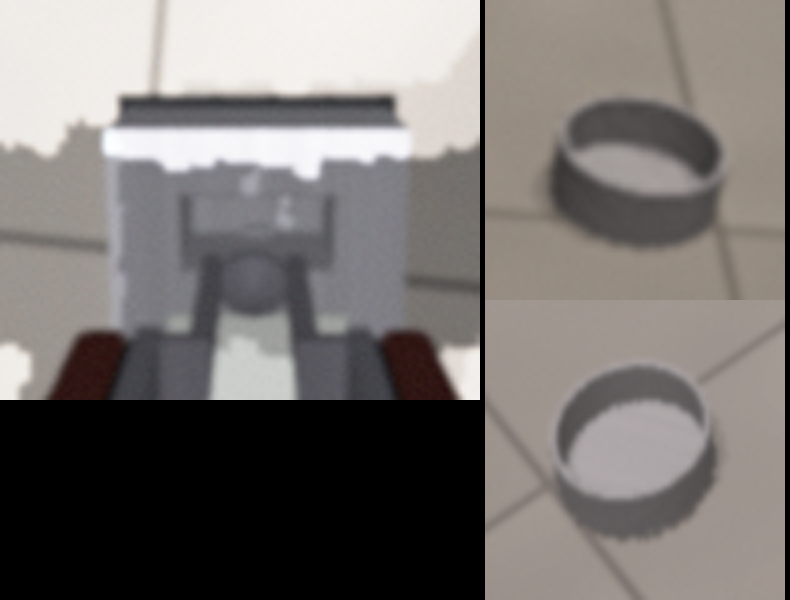

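The spacer is held between the blades at (252,283) in the left crop. Tin rim centre is at about (638,146) in the scene crop and (632,431) in the side crop.

Run:
```python
from h import *
print(onplane(cam("scene"),(362+(638-485)/5,172+146/5),.03),onplane(cam("side"),(150+(632-485)/4,280+131/4),.03))
```

```text
[0.52100706 0.25799976 0.03      ] [0.51192357 0.26031538 0.03      ]
```

Emit:
{"method": "jog_arm", "body": {"motion": [[[0, -0.6, 0], [0, 0, 0]], [[-0.1, -1.7, 0], [0, 0, 0]], [[-0.2, -2.9, 0], [0, 0, 0]], [[-0.3, -4.1, 0], [0, 0, 0]], [[-0.39, -5.2, 0], [0, 0, 0]]]}}

```text
time: 13.45
tool_pos: [0.5277, 0.1557, 0.1684]
tcp_rot: [-3.137, -0.177, 0.0]
ft_force: [0.4, -0.3, -1.8]
opening: 0.0372
grasp_force: 28.0
```

Emit:
{"method": "jog_arm", "body": {"motion": [[[0, -1.2, 0], [0, 0, 0]], [[0, -2.2, 0], [0, 0, 0]], [[0, -3.0, 0], [0, 0, 0]], [[0, -3.5, 0], [0, 0, 0]], [[0, -3.5, 0], [0, 0, 0]]]}}

```text
time: 13.95
tool_pos: [0.516, 0.26, 0.1682]
tcp_rot: [-3.136, -0.18, 0.001]
ft_force: [-0.1, -1.0, -1.6]
opening: 0.0371
grasp_force: 28.0
```

Emit:
{"method": "jog_arm", "body": {"motion": [[[0, 0, 0], [0, 0, 0]], [[0, 0, 0], [0, 0, 0]]]}}

```text
time: 14.15
tool_pos: [0.5168, 0.2575, 0.1686]
tcp_rot: [3.136, 0.174, 0.0]
ft_force: [0.6, -0.0, -0.9]
opening: 0.0368
grasp_force: 28.0
```

Run:
```python
from h import *
im,C=look("w6");st=status.read_state()
print(st['tool_pos'],st['tcp_rot'],st['time'],st['ft_force'],st['opening'])
p=st['tool_pos']
print("tips",proj(C,(p[0],p[1],p[2]-.065)),"axis at rim",proj(C,(p[0],p[1],.03)))
cv2.imwrite("pics/w6c.png",cv2.resize(im[90:250,150:350],(750,600),interpolation=cv2.INTER_CUBIC))
```

```text
[0.51684805 0.25748588 0.16870373] [3.13640616e+00 1.74164530e-01 2.05213200e-04] 14.2 [-0.47355727  0.53465132 -2.14932245] 0.037287971263527404
tips [251.78951634 200.26738309] axis at rim [251.98038838 182.64711047]
```

View pics/w6c.png

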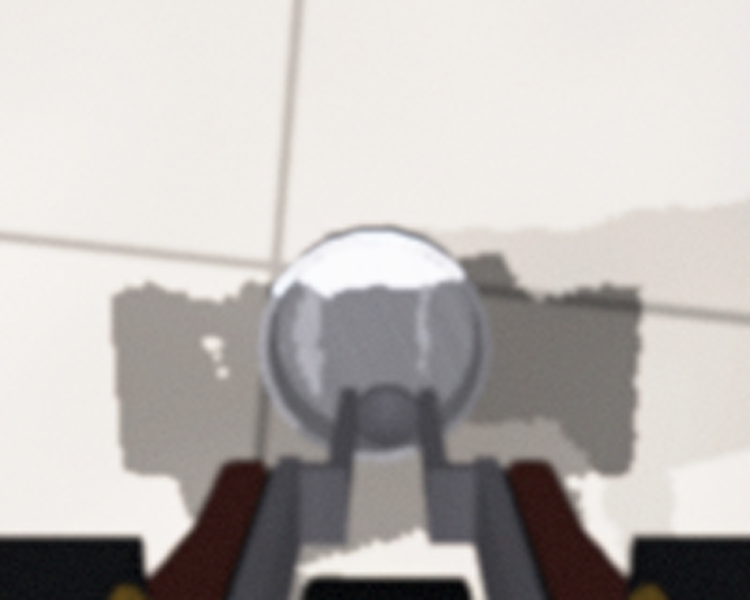

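Tin rim spans columns 262–488 and rows 227–455 in this crop (centre (375,341)), only about 2 mm off the tongs' axis. Correcting and descending.

Emit:
{"method": "jog_arm", "body": {"motion": [[[0.06, -0.07, 0.6], [0, 0, 0]], [[0.06, -0.07, 1.4], [0, 0, 0]], [[0.06, -0.07, 2.2], [0, 0, 0]], [[0.06, -0.07, 2.8], [0, 0, 0]], [[0.06, -0.07, 3.0], [0, 0, 0]]]}}

```text
time: 14.7
tool_pos: [0.5171, 0.2594, 0.0761]
tcp_rot: [3.135, 0.174, -0.006]
ft_force: [-0.6, -1.1, -0.8]
opening: 0.037
grasp_force: 28.0
```

Emit:
{"method": "jog_arm", "body": {"motion": [[[0, 0, 0.03], [0, 0, 0]], [[0, 0, 0.06], [0, 0, 0]], [[0, 0, 0.06], [0, 0, 0]], [[0, 0, 0.06], [0, 0, 0]]]}}

```text
time: 15.1
tool_pos: [0.5186, 0.2611, 0.0781]
tcp_rot: [-3.136, -0.176, -0.003]
ft_force: [-0.6, 0.2, -1.7]
opening: 0.0372
grasp_force: 28.0
```

Emit:
{"method": "jog_arm", "body": {"motion": [[[0, 0, 0.03], [0, 0, 0]], [[0, 0, 0.06], [0, 0, 0]], [[0, 0, 0.06], [0, 0, 0]], [[0, 0, 0.06], [0, 0, 0]]]}}

```text
time: 15.5
tool_pos: [0.518, 0.261, 0.075]
tcp_rot: [3.137, 0.177, -0.0]
ft_force: [0.2, -0.8, -1.8]
opening: 0.0372
grasp_force: 28.0
```

Emit:
{"method": "jog_arm", "body": {"motion": [[[0, 0, 0.03], [0, 0, 0]], [[0, 0, 0.06], [0, 0, 0]], [[0, 0, 0.1], [0, 0, 0]], [[0, 0, 0.1], [0, 0, 0]], [[0, 0, 0.1], [0, 0, 0]]]}}

```text
time: 16.0
tool_pos: [0.5181, 0.261, 0.0721]
tcp_rot: [-3.137, -0.177, -0.0]
ft_force: [0.3, -0.7, -1.6]
opening: 0.037
grasp_force: 28.0
```

Emit:
{"method": "jog_arm", "body": {"motion": [[[0, 0, 0.03], [0, 0, 0]], [[0, 0, 0.03], [0, 0, 0]], [[0, 0, 0.03], [0, 0, 0]]]}}

```text
time: 16.3
tool_pos: [0.5182, 0.261, 0.0715]
tcp_rot: [-3.136, -0.177, -0.001]
ft_force: [0.9, 0.6, 0.1]
opening: 0.0372
grasp_force: 28.0
```

Emit:
{"method": "jog_arm", "body": {"motion": [[[0, 0, 0.02], [0, 0, 0]], [[0, 0, 0.02], [0, 0, 0]], [[0, 0, 0.02], [0, 0, 0]]]}}

```text
time: 16.6
tool_pos: [0.5184, 0.261, 0.0709]
tcp_rot: [-3.136, -0.177, -0.001]
ft_force: [1.4, 0.2, 1.0]
opening: 0.0375
grasp_force: 28.0
```

Floor contact felt. Opening the blades.

Emit:
{"method": "jog_arm", "body": {"motion": [[[0, 0, 0], [0, 0, 0]], [[0, 0, 0], [0, 0, 0]], [[0, 0, 0], [0, 0, 0]], [[0, 0, 0], [0, 0, 0]], [[0, 0, 0], [0, 0, 0]]], "claw": 0.568}}

```text
time: 17.1
tool_pos: [0.5179, 0.2609, 0.0703]
tcp_rot: [3.136, 0.177, -0.001]
ft_force: [0.6, 0.5, -1.2]
opening: 0.0502
grasp_force: 7.8
```

Emit:
{"method": "jog_arm", "body": {"motion": [[[0, 0, 0], [0, 0, 0]], [[0, 0, 0], [0, 0, 0]]]}}

```text
time: 17.3
tool_pos: [0.518, 0.261, 0.0706]
tcp_rot: [-3.137, -0.177, 0.0]
ft_force: [-0.3, 0.2, -2.1]
opening: 0.0501
grasp_force: 7.8
```

Emit:
{"method": "jog_arm", "body": {"motion": [[[0, 0, -0.2], [0, 0, 0]], [[0, 0, -0.6], [0, 0, 0]], [[0, 0, -1.3], [0, 0, 0]], [[0, 0, -2.2], [0, 0, 0]], [[0, 0, -3.2], [0, 0, 0]]]}}

```text
time: 17.8
tool_pos: [0.5178, 0.2609, 0.1682]
tcp_rot: [-3.137, -0.177, 0.0]
ft_force: [0.2, -0.4, -1.2]
opening: 0.05
grasp_force: 7.8
```

Emit:
{"method": "jog_arm", "body": {"motion": [[[0, 0, 0], [0, 0, 0]], [[0, 0, 0], [0, 0, 0]], [[0, 0, 0], [0, 0, 0]]]}}

```text
time: 18.1
tool_pos: [0.5175, 0.2607, 0.165]
tcp_rot: [3.136, 0.177, -0.003]
ft_force: [-0.6, 0.3, -1.7]
opening: 0.0502
grasp_force: 7.8
```

Run:
```python
from h import *
im,C=look("w7");st=status.read_state()
print(st['tool_pos'],st['tcp_rot'],st['time'],st['ft_force'],st['opening'])
p=st['tool_pos']
print(proj(C,(p[0],p[1],.004)),proj(C,(p[0],p[1],p[2]-.065)))
g=cv2.cvtColor(im,cv2.COLOR_BGR2GRAY)
for r in range(148,216,3):print(r,*g[r,216:288:3])
```

```text
[0.51734228 0.26064703 0.16456315] [ 3.13555521  0.17653507 -0.00448625] 18.15 [-0.22024303 -0.55253532 -2.55550584] 0.04976380599096742
[252.05924531 178.6950142 ] [251.85439445 200.16776116]
148 235 236 236 212 212 235 236 236 235 235 237 235 235 236 235 236 235 236 236 236 235 234 235 235
151 237 235 236 205 217 236 231 228 217 205 190 158 155 151 165 211 222 219 217 218 225 226 218 229
154 236 235 236 200 225 236 231 191 154 193 237 243 246 245 241 198 148 179 214 214 215 214 212 213
157 235 235 234 196 229 235 186 221 242 245 248 249 249 250 248 240 242 234 168 199 162 127 128 201
160 196 200 204 187 213 216 238 240 250 250 249 250 249 250 250 249 248 242 238 192 111 110 109 157
163 233 227 204 177 185 237 245 249 250 250 250 250 249 249 250 250 240 219 225 166 112 112 111 112
166 168 165 147 129 232 237 249 250 232 242 172 216 219 224 232 182 129 130 214 141 124 102 100 101
169 151 154 144 150 130 207 225 168 133 133 129 131 132 131 131 131 132 128 134 130 122 120 89 85
172 152 150 147 154 126 151 159 131 134 130 132 119 102 108 126 131 132 128 130 133 126 117 117 111
175 152 1
[... 613 characters left out ...]
 128 131 132 128 128 128 125 130 123 101 119 96 98 117 112
196 146 145 113 156 95 99 73 80 127 124 128 128 127 126 128 125 128 120 68 78 89 117 115 111
199 148 145 109 150 113 86 69 79 131 126 125 129 129 128 129 125 126 121 68 70 99 119 112 112
202 150 143 108 146 130 86 68 70 121 124 124 132 129 129 157 127 119 95 64 67 113 119 121 133
205 148 138 111 148 143 83 69 69 96 102 105 124 131 137 126 101 95 90 64 69 115 146 148 145
208 151 137 114 147 139 69 66 88 101 94 96 95 96 94 96 98 96 111 69 66 88 145 146 146
211 115 108 115 143 119 68 64 122 157 149 129 111 110 115 129 146 154 141 84 67 73 143 145 139
214 69 67 76 81 74 71 65 138 147 147 153 155 155 156 152 150 145 148 103 67 69 79 81 76
```

Grey values show the dark spacer at about (254,178), in the middle of the tin floor. Back to the stand.

Emit:
{"method": "jog_arm", "body": {"motion": [[[-0.1, 0.6, 0], [0, 0, 0]], [[-0.3, 1.8, 0], [0, 0, 0]], [[-0.5, 3.1, 0], [0, 0, 0]], [[-0.7, 4.5, 0], [0, 0, 0]], [[-0.96, 5.9, 0], [0, 0, 0]]]}}

```text
time: 18.65
tool_pos: [0.5083, 0.0795, 0.1653]
tcp_rot: [3.136, 0.177, -0.003]
ft_force: [0.6, -0.5, -1.8]
opening: 0.0506
grasp_force: 8.1
```

Emit:
{"method": "jog_arm", "body": {"motion": [[[-0.23, 1.4, 0], [0, 0, 0]], [[-0.45, 2.8, 0], [0, 0, 0]], [[-0.68, 4.2, 0], [0, 0, 0]], [[-0.9, 5.6, 0], [0, 0, 0]], [[-1.1, 6.8, 0], [0, 0, 0]]]}}

```text
time: 19.15
tool_pos: [0.4979, -0.1273, 0.1655]
tcp_rot: [3.137, 0.175, -0.003]
ft_force: [-0.0, -0.0, -1.2]
opening: 0.0501
grasp_force: 8.1
```

Emit:
{"method": "jog_arm", "body": {"motion": [[[-0.2, 1.2, 0], [0, 0, -0.6]], [[-0.4, 2.4, 0], [0, 0, -1.2]], [[-0.55, 3.3, 0], [0, 0, -1.7]], [[-0.62, 3.8, 0], [0, 0, -1.7]], [[-0.62, 3.8, 0], [0, 0, -1.7]]]}}

```text
time: 19.65
tool_pos: [0.4927, -0.2415, 0.1655]
tcp_rot: [-3.109, -0.448, 0.002]
ft_force: [-0.7, 0.0, -1.9]
opening: 0.0504
grasp_force: 8.1
```

Emit:
{"method": "jog_arm", "body": {"motion": [[[0, 0, 0], [0, 0, 0]], [[0, 0, 0], [0, 0, 0]], [[0, 0, 0], [0, 0, 0]], [[0, 0, 0], [0, 0, 0]]]}}

```text
time: 20.05
tool_pos: [0.494, -0.239, 0.1667]
tcp_rot: [3.108, 0.457, 0.0]
ft_force: [-0.3, 0.4, 0.1]
opening: 0.0503
grasp_force: 8.1
```

Run:
```python
from h import *
im,C=look("w8");st=status.read_state()
print(st['tool_pos'],st['tcp_rot'],st['time'],st['ft_force'],st['opening'])
cv2.imwrite("pics/w8c.png",cv2.resize(im[110:270,150:350],(750,600),interpolation=cv2.INTER_CUBIC))
p=st['tool_pos'];a=np.radians(16.65)
d=np.array([.4930,-.2400])-p[:2]
print("d tool",d@[np.cos(a),np.sin(a)],d@[np.sin(a),-np.cos(a)])
for P in((*p[:2],.006),(.493,-.24,.052),(*p[:2],.052),(.493+.035*np.cos(a)-.045*-np.sin(a),-.24+.035*np.sin(a)-.045*np.cos(a),.006),(.493+.035*np.cos(a)+.045*-np.sin(a),-.24+.035*np.sin(a)+.045*np.cos(a),.006)):print(proj(C,P))
g=cv2.cvtColor(im,cv2.COLOR_BGR2GRAY)
for r in range(130,206,3):print(r,*g[r,192:312:4])
```

```text
[ 0.49393674 -0.23916945  0.16670805] [3.10820127e+00 4.56408871e-01 4.18346697e-04] 20.1 [ 0.26670791  0.36497048 -1.88294739] 0.05027929464422139
d tool -0.00113544196240306 0.0005273302299566451
[252.26732609 178.8385601 ]
[252.69512686 188.4049842 ]
[252.1986559  187.36228224]
[290.34228961 151.08822237]
[215.09653029 151.00900389]
130 241 237 226 197 193 215 232 236 236 236 235 236 237 237 236 236 214 230 237 237 237 236 236 236 236 235 237 236 236 236
133 241 240 240 239 233 210 193 202 226 235 236 236 236 237 236 237 197 235 237 237 236 237 237 236 237 237 237 235 235 237
136 240 241 240 239 239 238 235 223 198 195 217 233 236 236 236 235 193 237 237 237 237 237 237 237 236 235 236 236 236 237
139 239 239 239 239 239 239 239 239 239 231 207 191 206 229 236 233 206 237 237 236 237 238 238 236 237 236 237 237 237 236
142 239 239 239 239 238 239 238 239 239 239 240 236 221 197 197 206 219 237 237 237 238 238 237 236 237 236 237 237 236 237
145 239 239 238 238 238 238 238 238 239 237 237 213 238 239 231 193 192 207 231 237 238 237 238 237 237 237 237 236 236 236
148 239 237 238 23
[... 1749 characters left out ...]
 205 158 121 120 121 118 119 119 122 120 118 121 119 119 112 154 157 166 213 112 111 115 113
193 148 150 150 153 149 153 159 204 157 131 117 95 119 121 119 119 120 122 121 109 102 117 156 157 167 212 111 112 112 115
196 148 152 152 152 154 151 161 205 157 144 117 69 132 131 132 131 130 130 131 99 72 130 155 157 173 209 112 111 114 111
199 152 153 154 152 155 153 161 204 158 157 109 68 158 157 159 158 155 156 158 116 71 156 156 157 170 206 111 112 112 112
202 152 149 154 153 153 155 157 201 187 186 87 67 159 159 157 158 157 156 160 114 68 146 158 158 163 184 112 111 113 113
205 153 153 152 152 154 157 154 183 185 185 73 66 140 146 149 149 150 146 144 113 67 118 143 146 128 114 111 109 113 113
```

Emit:
{"method": "jog_arm", "body": {"motion": [[[-0.03, 0.02, 0.5], [0, 0, 0]], [[-0.03, 0.02, 1.2], [0, 0, 0]], [[-0.03, 0.02, 2.0], [0, 0, 0]], [[-0.03, 0.02, 2.7], [0, 0, 0]], [[-0.03, 0.02, 3.0], [0, 0, 0]]]}}

```text
time: 20.6
tool_pos: [0.4915, -0.2399, 0.0727]
tcp_rot: [-3.106, -0.454, 0.006]
ft_force: [0.3, -0.0, -0.7]
opening: 0.0499
grasp_force: 8.1
```

Emit:
{"method": "jog_arm", "body": {"motion": [[[0, 0, 0.03], [0, 0, 0]], [[0, 0, 0.06], [0, 0, 0]], [[0, 0, 0.06], [0, 0, 0]], [[0, 0, 0.06], [0, 0, 0]]]}}

```text
time: 21.0
tool_pos: [0.4936, -0.2411, 0.076]
tcp_rot: [3.107, 0.455, 0.003]
ft_force: [-0.2, -0.4, -2.2]
opening: 0.0501
grasp_force: 8.1
```

Emit:
{"method": "jog_arm", "body": {"motion": [[[0, 0, 0.02], [0, 0, 0]], [[0, 0, 0.03], [0, 0, 0]], [[0, 0, 0.03], [0, 0, 0]], [[0, 0, 0.03], [0, 0, 0]]]}}

```text
time: 21.4
tool_pos: [0.493, -0.2408, 0.0739]
tcp_rot: [3.109, 0.455, -0.0]
ft_force: [0.4, 0.0, -1.8]
opening: 0.05
grasp_force: 8.1
```

Emit:
{"method": "jog_arm", "body": {"motion": [[[0, 0, 0.03], [0, 0, 0]], [[0, 0, 0.03], [0, 0, 0]], [[0, 0, 0.03], [0, 0, 0]]]}}

```text
time: 21.7
tool_pos: [0.493, -0.2408, 0.0728]
tcp_rot: [-3.108, -0.455, 0.0]
ft_force: [0.0, -0.7, -1.5]
opening: 0.0501
grasp_force: 8.1
```

Emit:
{"method": "jog_arm", "body": {"motion": [[[0, 0, 0.03], [0, 0, 0]], [[0, 0, 0.03], [0, 0, 0]], [[0, 0, 0.03], [0, 0, 0]]]}}

```text
time: 22.0
tool_pos: [0.493, -0.2408, 0.072]
tcp_rot: [-3.108, -0.455, 0.0]
ft_force: [-0.6, 0.2, -1.5]
opening: 0.0501
grasp_force: 8.1
```

Emit:
{"method": "jog_arm", "body": {"motion": [[[0, 0, 0.02], [0, 0, 0]], [[0, 0, 0.02], [0, 0, 0]], [[0, 0, 0.02], [0, 0, 0]]]}}

```text
time: 22.3
tool_pos: [0.493, -0.2408, 0.0714]
tcp_rot: [-3.108, -0.455, 0.0]
ft_force: [-0.3, 1.1, -1.1]
opening: 0.05
grasp_force: 8.1
```

Within about 0.5 mm of the floor height; open fully, then rise.

Emit:
{"method": "jog_arm", "body": {"motion": [[[0, 0, 0.02], [0, 0, 0]], [[0, 0, 0.02], [0, 0, 0]], [[0, 0, 0.02], [0, 0, 0]]]}}

```text
time: 22.6
tool_pos: [0.4931, -0.2408, 0.071]
tcp_rot: [3.108, 0.455, 0.0]
ft_force: [0.0, 0.4, -0.4]
opening: 0.0502
grasp_force: 8.1
```

Emit:
{"method": "jog_arm", "body": {"motion": [[[0, 0, 0], [0, 0, 0]], [[0, 0, 0], [0, 0, 0]], [[0, 0, 0], [0, 0, 0]], [[0, 0, 0], [0, 0, 0]], [[0, 0, 0], [0, 0, 0]]], "claw": 1}}

```text
time: 23.1
tool_pos: [0.493, -0.2408, 0.0709]
tcp_rot: [3.108, 0.455, 0.0]
ft_force: [-0.0, -0.6, 0.2]
opening: 0.0859
grasp_force: 0.0
```

Emit:
{"method": "jog_arm", "body": {"motion": [[[0, 0, 0], [0, 0, 0]], [[0, 0, 0], [0, 0, 0]], [[0, 0, 0], [0, 0, 0]], [[0, 0, 0], [0, 0, 0]], [[0, 0, 0], [0, 0, 0]]]}}

```text
time: 23.6
tool_pos: [0.493, -0.2407, 0.0708]
tcp_rot: [-3.108, -0.455, 0.0]
ft_force: [-0.8, -0.2, -0.7]
opening: 0.0878
grasp_force: 0.0
```

Emit:
{"method": "jog_arm", "body": {"motion": [[[0, 0, -0.5], [0, 0, 0]], [[0, 0, -1.5], [0, 0, 0]], [[0, 0, -2.7], [0, 0, 0]], [[0, 0, -4.0], [0, 0, 0]], [[0, 0, -5.0], [0, 0, 0]]]}}

```text
time: 24.1
tool_pos: [0.4932, -0.2409, 0.225]
tcp_rot: [3.106, 0.454, 0.004]
ft_force: [0.4, 0.8, -0.4]
opening: 0.0876
grasp_force: 0.0
```

Emit:
{"method": "jog_arm", "body": {"motion": [[[0, 0, 0], [0, 0, 0]], [[0, 0, 0], [0, 0, 0]], [[0, 0, 0], [0, 0, 0]], [[0, 0, 0], [0, 0, 0]], [[0, 0, 0], [0, 0, 0]]]}}

```text
time: 24.6
tool_pos: [0.4926, -0.2405, 0.2194]
tcp_rot: [-3.107, -0.454, 0.003]
ft_force: [-0.1, -0.2, -0.6]
opening: 0.0882
grasp_force: 0.0
```

Run:
```python
from h import *
im,C=look("w9");st=status.read_state()
print(st['tool_pos'],st['time'],st['ft_force'],st['opening'])
h=(im.max(2)<25);h[230:]=0;h[:,:200]=0;h[:,300:]=0
v,u=np.nonzero(h);print(len(u),u.mean(),v.mean(),proj(C,(.4935,-.2407,.126)))
```

```text
[ 0.49268947 -0.24057336  0.21968593] 24.65 [-0.6078305   0.22331504  0.61754107] 0.08757790778501291
311 253.68488745980707 188.5434083601286 [252.60946112 191.21361843]
```

The black head is at (254,189), where upright tongs in the stand should show it. Handing in.

```bash
python3 -c "
from bench import workorder
print(workorder.hand_in())"
```

```text
the job is handed in; nothing more can be done
None
```

I handed the job in at about 25 s. The last wrist pictures showed the spacer lying in the middle of the open tin's floor and the tongs upright in their stand, released; hand-in returned no verdict.

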